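# Pour bearing balls from a spout carton

### The job

With the carton standing on the bench, pull its spout right out, then lift the carton and tilt it over the round steel dish so that all four balls pour into the dish. Stand the carton upright on the bench again with its spout out, next to the dish, and leave the dish and the other things where they are.

Things in the scene. Friction and masses are not known exactly. Their poses are not given: they have to be found in the camera images.
- carton_center (a point): Centre, 50 mm above its underside, of a closed cardboard carton standing on the bench: 140 mm long (its x), 56 mm wide (its y), 100 mm high (its z, up). It holds four steel balls; 0.3 to 0.5 kg in all, balanced near its middle. The spout is in the end its -x axis points to, which at the start looks roughly towards the robot
- carton_top (a point): Centre of the carton's top, 100 mm above its underside. Hold the carton here firmly across its 56 mm width. Its inner floor rises 10 degrees towards the spout, so the balls stay in while it stands upright. With the spout right out it must be tipped at least 25 degrees, spout end down, before they roll out; about 40 degrees empties it in a second or two
- spout (a joint): Hinge of the grey plastic spout in the carton's end: 0 = folded in, flush with the end; grows as its top swings out and down, away from the carton; stop at 1.3 rad = right out (the trough then rises 16 degrees outwards). Slight friction (about 0.02 N m) keeps it where it is left; no spring. At the start it is at 0 to 0.12
- spout_hinge (a point): Middle of the spout's hinge line, on the carton's end face at the foot of the spout, 35 mm above the carton's underside and 70 mm from its centre line; axes as the carton's, the hinge line runs along y
- spout_tab (a point): Centre of the spout's pull tab, an upright grey plastic fin, 9 mm thick (along y), 26 mm high, 28 mm out from the end face when folded in; it is then 45 mm up and 15 mm out from the hinge, and turns with the spout. It lies beyond the spout's free edge, so it can be pinched across its thickness from above all through the swing. Axes: the carton's, turned with the spout
- spout_lip (a point): Middle of the free edge of the spout's panel, where the balls run off: 35 mm from the hinge. The spout is a trough 48 mm wide with cheeks 20 mm high. The carton may be turned to pour from any side of the dish
- dish_in (a point): Centre of the inner floor, 4 mm above the bench, of a round open steel parts dish: 160 mm across the rim, 142 mm across the floor, 40 mm high, walls 3 mm. Loose, 0.5 kg
- ball_0_center (a point): Centre of one of four equal polished steel balls, 18 mm in diameter, 24 g, at the start inside the carton and out of sight
- ball_1_center (a point): Centre of one of four equal polished steel balls, 18 mm in diameter, 24 g, at the start inside the carton and out of sight
- ball_2_center (a point): Centre of one of four equal polished steel balls, 18 mm in diameter, 24 g, at the start inside the carton and out of sight
- ball_3_center (a point): Centre of one of four equal polished steel balls, 18 mm in diameter, 24 g, at the start inside the carton and out of sight
- blue_tape: Bystander: a roll of blue tape lying flat, 85 mm across, 24 mm high; origin at the centre of its underside
- glue: Bystander: an upright red glue bottle with a white nozzle, 40 mm across, 128 mm high; origin at the centre of its underside
- coupling: Bystander: a standing grey metal hose coupling, 34 mm across, 47 mm high; origin at the centre of its underside
Not all that is in view belongs to the job. Of the things shaped like the part that bears dish_in, the dark steel one is meant.

How it is judged (in metres and radians):
On the way, in this order (a step that is already met when the one before it is completed fails the run):
1. the spout is pulled out (beyond 1.05 rad) while the carton stands upright on the bench (value of joint spout above 1.05 rad and angle between carton_center's own z axis and vertical below 0.12 rad and height (world z) of carton_center below 0.06 m), for 0.2 s.
2. the carton is held tilted by more than 20 degrees with the lip of its spout above the dish (within 80 mm of its centre, seen from above) (angle between carton_center's own z axis and vertical above 0.35 rad and horizontal distance between spout_lip and dish_in below 0.08 m and height (world z) of spout_lip above 0.04 m), for 0.2 s.
At the end, for the whole second after the job is handed in: All four balls in the dish (within 74 mm of its centre, under 32 mm above its floor); the carton upright on the bench (tilt under 0.12 rad, centre below 60 mm), over 100 mm from the dish's centre, spout out (over 0.8 rad); the dish within 40 mm of its start (horizontal distance between each of ball_0_center, ball_1_center, ball_2_center, ball_3_center and dish_in below 0.074 m and z of ball_0_center in the frame of dish_in between 0 and 0.032 m and z of ball_1_center in the frame of dish_in between 0 and 0.032 m and z of ball_2_center in the frame of dish_in between 0 and 0.032 m and z of ball_3_center in the frame of dish_in between 0 and 0.032 m and angle between carton_center's own z axis and vertical below 0.12 rad and height (world z) of carton_center below 0.06 m and value of joint spout above 0.8 rad and horizontal distance between carton_center and dish_in above 0.1 m and distance of dish_in from where it was at the start of the episode below 0.04 m); the robot touches nothing.
It fails at once if the roll of tape is moved by more than 40 mm (distance of blue_tape from where it was at the start of the episode above 0.04 m).
It fails at once if the glue bottle is moved by more than 40 mm (distance of glue from where it was at the start of the episode above 0.04 m).
It fails at once if the hose coupling is moved by more than 40 mm (distance of coupling from where it was at the start of the episode above 0.04 m).
It also fails if it takes over 64 s, if anything falls off the work surface, if the arm or the gripper's body presses on something with over 40 N, if the wrist force passes 120 N, or if a joint passes its speed limit or range.

### The arm

A 6-joint arm with a two-finger parallel gripper is mounted at the origin on a cart in front of the work surface, level with it; the furniture and walls round the work are solid. World frame = base frame: x ahead of the robot, y to its left, z up, the work surface at z = 0. Lengths are in mm, angles in rad, forces in N, time in s.
With the tool pointing down it reaches from about 300 to 825 mm from the base axis. Payload 5.4 kg.
Tool frame: the origin (TCP) lies at the very end of the fingers, on their centre line; the grasp point (between the pads) lies 19 mm behind it (manip.grip_point_offset is the distance from the TCP to the grasp point, in mm); z points along the fingers, y is the line along which they close (so a half turn about z gives the same grasp; the last joint's range is limited). The gripper opens to 92 mm and grips with 3 to 60 N. Pads are 20 mm wide; open, the fingers measure 128 mm over their backs; the gripper's body (75 mm by 189 mm) begins 69 mm behind the grasp point.
Start: joints at [-1.383, 0.158, 1.597, -0, 1.386, -0.21], TCP at [222.725, -530.094, 214.601] pointing down, gripper open.
Joint ranges: [-2.91, 2.91], [-0.94, 2.29], [0.18, 2.7], [-1.29, 4.43], [0.17, 2.64], [-3, 3]. Speed limits (rad/s): [2.57, 2.57, 3.14, 3.14, 3.14, 3.14].

### API

Orientations are given as a unit quaternion [w, x, y, z].
In Python, from station import manip gives the robot as it stands.
- The arm moves only by the tool step_arm, never from a script. Its argument "deltas" is a list of rows, each a list of 3 entries, a list of its own where there are three numbers: the shift along the tool's x, y, z in units of 40 mm (1.0 is 40 mm), then the turn, a rotation vector about the tool's x, y, z in units of 5 degrees (1.0 is 5 degrees), then the finger opening in mm, from 0 to 91.9. In form: [[[dx, dy, dz], [rx, ry, rz], jaw], ...]. A call has 1 to 20 rows; each row shifts and turns the commanded pose from where the row before left it, along the tool's axes as they then stand; what a row does not reach is not made up. A row lasts 1/12 s, in which the tool goes at most 41.7 mm and 7.16 degrees, less where a joint would pass 70% of its speed; a pose out of reach is approached as far as the arm can. A call is refused whole if a number of a shift passes 1 or a number of a turn 1, either way. A call with a gripper value outside its range is refused whole. The fingers move at their own pace and stop on an object; the grip force is fixed at half the most. Time passes only in rows, so rows that do not move let the fingers close. It gives the time, the measured TCP pose, the force, the opening and the grip force at its end, in the units of the state.
- manip.observe(): the state, without advancing time (a new reading comes with each control period).
- manip.capture(name): name is "side" or "top"; returns (picture, depth): 384x512x3 uint8, blue, green, red; 384x512 float32, mm along the optical axis (not along the pixel's ray), 0 where there is no reading.
- manip.get_calibration(name): a dict with "fov_y" (degrees; the focal length in pixels is half the picture's height over the tangent of half this angle, whatever the lens; pixels are square), "cx", "cy" (the principal point, pixels), "view" (4x4, takes a point from world to camera coordinates). Camera axes: x right, y down, z forward; pixel columns grow to the right and rows downward; lengths in mm; the calibration is good to about 2 mm. A picture is of the moment at which its call begins. get_calibration takes no time and is no camera call.
- manip.close_job(): hands the job in; it is judged then, once.
The state is a dict: "clock": time; "joint_positions": joint angles; "joint_velocities": joint speeds; "tau": joint torques, N m; "tool_pos": TCP position; "orientation": TCP orientation; "ft_force": force on the tool from outside, world axes, zero at the start; "ft_torque": the same for the moment, N m; "opening": finger opening in mm; "finger_force": force on a finger pad.
Only numpy, scipy, OpenCV 4.12 (cv2) and the standard library are available. Lean on these libraries where they do the work, as an engineer would, in place of code of your own. Each camera call takes 0.05 s, during which the arm holds its last target. There are 200 camera calls.

## Working session

There is one attempt and no reset: what is moved stays moved. The work goes in short steps, Python scripts to look and compute and a tool call to move; the robot and the scene stay as the last step left them, time stands still between calls to the robot, and variables do not carry over. Pictures are saved under pics/ and viewed, at most 10 in all, crops included, and the job is handed in when it is done.

Besides the shell and the picture viewer there is one more tool, called after "Request:" as name([rows], argument=value, ...), one row to a line, values as JSON. step_arm: Moves the arm, as the interface text tells. Its arguments: {"type":"object","properties":{"deltas":{"type":"array"}},"required":["deltas"]}

```bash
ls; mkdir -p pics; cat > h.py <<'E'
import numpy as np, cv2
from station import manip
def cal(n):
    c=manip.get_calibration(n); f=192/np.tan(np.radians(c["fov_y"]/2)); return f,c["cx"],c["cy"],np.array(c["view"])
def pts(n,dep):
    f,cx,cy,V=cal(n); v,u=np.mgrid[:384,:512]
    P=np.stack([(u-cx)/f*dep,(v-cy)/f*dep,dep],-1)
    R,t=V[:3,:3],V[:3,3]; W=(P-t)@R
    W[dep<=0]=np.nan; return W
def proj(n,p):
    f,cx,cy,V=cal(n); q=V[:3,:3]@np.array(p,float)+V[:3,3]; return q[:2]/q[2]*f+[cx,cy]
E
python3 - <<'E'
from h import *
ims=[]
for n in("top","side"):
    p,d=manip.capture(n); np.savez(f"pics/{n}0.npz",p=p,d=d); ims.append(p)
    f,cx,cy,V=cal(n); print(n,f,cx,cy,"cam",-V[:3,:3].T@V[:3,3],"fwd",V[2,:3])
cv2.imwrite("pics/top0.png",cv2.resize(ims[0],(768,576))); cv2.imwrite("pics/side0.png",cv2.resize(ims[1],(768,576)))
print(manip.observe())
E
```

```text
pics
top 437.3986901027647 256.24230984525667 185.04079460257498 cam [ 331.66174628   -7.75086689 1579.59432017] fwd [ 0.1594244   0.01457632 -0.98710252]
side 382.83972779305344 257.57759109999057 190.179292503938 cam [  633.53553644 -1101.72733271   794.13176134] fwd [-0.05347475  0.8427704  -0.5356104 ]
{'clock': 0.1, 'joint_positions': array([-1.38308057e+00,  1.58963409e-01,  1.59808450e+00,  6.12853325e-06,
        1.38616286e+00, -2.10083985e-01]), 'joint_velocities': array([ 0.00122687, -0.00262592, -0.00436699,  0.00052475,  0.00051032,
        0.00060895]), 'tau': array([ 1.02139725e-04, -3.86496913e+01, -3.22962034e+01,  7.02563301e-02,
        3.38576990e-02, -5.14822455e-05]), 'tool_pos': array([ 222.63683048, -529.55925798,  213.7409878 ]), 'orientation': array([-8.08969111e-04,  9.80284337e-01,  1.97590394e-01,  1.20598958e-05]), 'ft_force': array([0.12719879, 0.31528811, 0.49394009]), 'ft_torque': array([ 0.0249537 , -0.02081558, -0.01779225]), 'finger_force': 0.0, 'opening': 91.9278416666236}
```

View pics/top0.png

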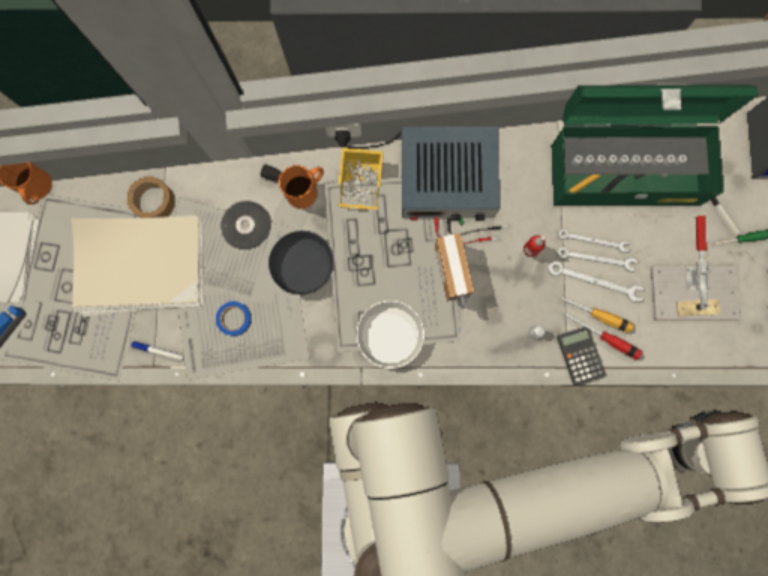

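View pics/side0.png

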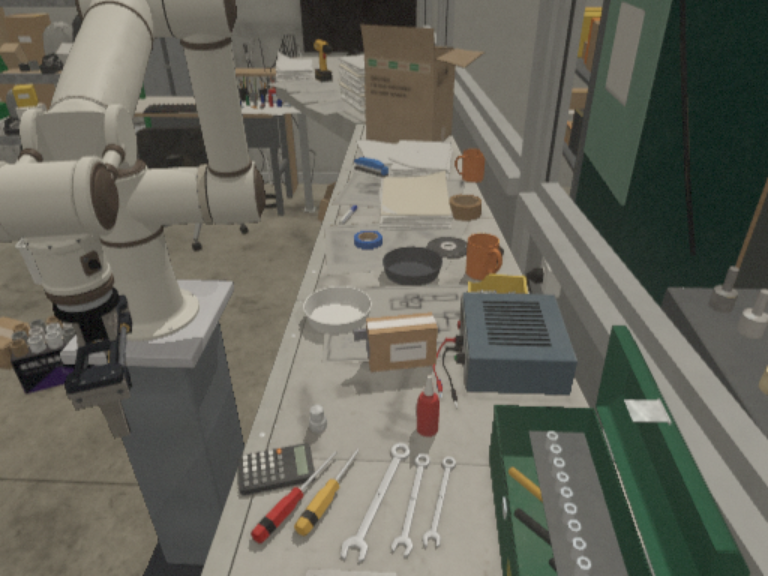

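The top view shows the carton at (455,265) with its spout end at (462,300), towards the robot. Candidates for the dish are the dark steel dish (301,263), the white bowl (390,333), the flat dark disc (245,225) and the orange mug (298,187). I choose the dark one at (301,263). Other objects to note are the glue (535,245), the coupling (538,332), the blue tape (233,318) and the blue-grey power supply (450,170). In the side view the carton is at (403,340), with the spout on its left end.

```bash
python3 - <<'E'
from h import *
z=np.load("pics/top0.npz"); p,d=z["p"],z["d"]; W=pts("top",d)
def box(u0,v0,u1,v1):
    s=np.s_[int(v0/1.5):int(v1/1.5),int(u0/1.5):int(u1/1.5)]; return W[s].reshape(-1,3),p[s].reshape(-1,3)
# carton top
w,c=box(425,215,490,310); m=(w[:,2]>93)&(w[:,2]<108); q=w[m]
r=cv2.minAreaRect(q[:,:2].astype(np.float32)); print("carton",r,cv2.boxPoints(r).round(),np.median(q[:,2]),m.sum())
m=(w[:,2]>40)&(w[:,2]<90); q=w[m]; q=q[q[:,0]<np.nanmin(w[(w[:,2]>95),0])+5]; print("tabpts",q.round()[:30])
for n,b in dict(dish=(262,225,342,300),white=(345,290,435,375),glue=(520,230,550,260),coup=(525,320,550,345),tape=(210,295,255,340),psu=(395,120,505,220),ybin=(335,145,385,212),mug=(255,160,325,210),disc=(215,198,275,252)).items():
    w,c=box(*b); h=np.nanpercentile(w[:,2],97); m=w[:,2]>max(12,h*0.75) if n!="disc" else w[:,2]>5
    q=w[m][:,:2]; 
    if len(q)<5: print(n,h,len(q));continue
    (cc),rr=cv2.minEnclosingCircle(q.astype(np.float32)); print(n,"h",h.round(),"c",np.round(cc),"r",round(rr),"med",np.median(q,0).round(),"range",q.min(0).round(),q.max(0).round())
crop=p[130:260,165:375]; cv2.imwrite("pics/crop0.png",cv2.resize(crop,None,fx=3.7,fy=3.7,interpolation=cv2.INTER_CUBIC))
s=np.load("pics/side0.npz"); sp=s["p"][190:270,190:310]; cv2.imwrite("pics/crop1.png",cv2.resize(sp,None,fx=6,fy=6,interpolation=cv2.INTER_CUBIC))
E
```

```text
carton ((587.5081176757812, -149.82626342773438), (167.7457275390625, 56.39362716674805), 12.158537864685059) [[ 500. -140.]
 [ 511. -195.]
 [ 675. -160.]
 [ 664. -105.]] 99.83497487871126 661
tabpts [[ 513. -163.   90.]
 [ 512. -161.   74.]
 [ 507. -166.   88.]
 [ 504. -164.   83.]
 [ 503. -167.   87.]
 [ 504. -170.   84.]]
dish h 39.0 c [617. 216.] r 81 med [635. 229.] range [536. 137.] [695. 293.]
white h 38.0 c [446.   1.] r 80 med [456.  -2.] range [368. -76.] [524.  79.]
glue h 110.0 c [ 655. -340.] r 17 med [ 653. -338.] range [ 640. -356.] [ 672. -326.]
coup h 48.0 c [ 453. -346.] r 13 med [ 452. -345.] range [ 441. -359.] [ 463. -334.]
tape h 28.0 c [485. 378.] r 42 med [486. 376.] range [446. 338.] [525. 417.]
psu h 105.0 c [ 831. -141.] r 151 med [ 826. -140.] range [ 723. -255.] [934. -27.]
ybin h 60.0 c [851.  76.] r 72 med [882.  78.] range [795.  20.] [907. 126.]
mug h 99.0 c [807. 210.] r 55 med [814. 213.] range [758. 162.] [840. 262.]
disc h 13.0 c [716. 360.] r 102 med [714. 359.] range [646. 282.] [787. 436.]
```

View pics/crop0.png

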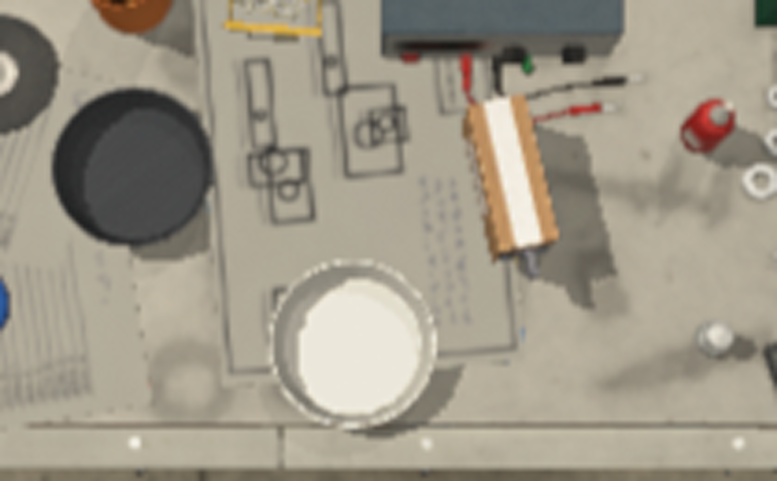

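View pics/crop1.png

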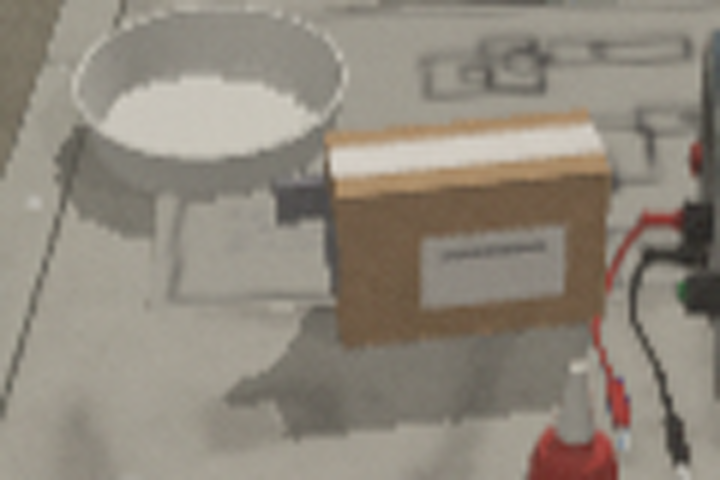

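The crops confirm the choice: the dark steel dish is at crop (133,165) and the white bowl (353,343) is the decoy. The carton's grey tab is at (530,262) on the robot-facing end. In the side crop the tab sticks out at (300,200). Next I refine the carton ends and the tab once and work out the first move.

```bash
cat >> h.py <<'E'
from scipy.spatial.transform import Rotation as Ro
def pose():
    o=manip.observe(); q=o["orientation"]; return o,np.array(o["tool_pos"]),Ro.from_quat([q[1],q[2],q[3],q[0]])
def Rt(txdeg,lean=0):  # tool down with tool x at world angle tx, then turned 'lean' deg about tool y
    a=np.radians(txdeg); x=[np.cos(a),np.sin(a),0]; y=[np.sin(a),-np.cos(a),0]
    return Ro.from_matrix(np.array([x,y,[0,0,-1]]).T)*Ro.from_euler("y",lean,degrees=True)
def go(target,R=None):
    o,p,r=pose(); d=r.inv().apply(np.array(target)-p)/40
    print("t",round(o["clock"],2),"tcp",p.round(1),"shift units",d.round(2), "" if R is None else "turn units %s"%(np.degrees((r.inv()*R).as_rotvec())/5).round(2))
E
python3 - <<'E'
from h import *
z=np.load("pics/top0.npz"); W=pts("top",z["d"]).reshape(-1,3); a=np.radians(12.1); ux=np.array([np.cos(a),np.sin(a)]); uy=np.array([-ux[1],ux[0]])
s=np.load("pics/side0.npz"); S=pts("side",s["d"])
for n,Q in (("top",W),("side",S.reshape(-1,3))):
    m=(abs(Q[:,2]-100)<4)&(np.hypot(Q[:,0]-590,Q[:,1]+150)<130); q=Q[m][:,:2]; A=q@ux; B=q@uy
    k=abs(B-np.median(B))<22; print(n,m.sum(),"along",np.percentile(A[k],[0,1,3,50,97,99,100]).round(),"across",np.percentile(B,[1,3,50,97,99]).round())
    r=cv2.minAreaRect(q[(A>np.percentile(A,4))].astype(np.float32)); print(r)
t=S[217:230,232:247].reshape(-1,3); t=t[(t[:,1]>-200)&(t[:,1]<-130)&(t[:,2]>40)]; print("tab",len(t),(t[:,:2]@ux).round()[::4],(t[:,:2]@uy).round()[::4],t[:,2].round()[::4])
go([516,-166,150],Rt(12.1))
E
```

```text
top 509 along [462. 478. 489. 554. 621. 624. 627.] across [-297. -297. -270. -243. -242.]
((603.012939453125, -146.48574829101562), (135.79443359375, 56.39362716674805), 12.158537864685059)
side 520 along [487. 489. 491. 556. 623. 625. 627.] across [-302. -301. -276. -246. -244.]
((604.4931030273438, -148.79861450195312), (135.2492218017578, 61.44432830810547), 12.784748077392578)
tab 106 [487. 488. 479. 490. 467. 479. 490. 466. 479. 489. 466. 478. 488. 469.
 481. 459. 472. 484. 462. 475. 487. 465. 477. 488. 469. 485. 485.] [-255. -276. -268. -282. -272. -274. -285. -275. -273. -290. -277. -275.
 -300. -276. -275. -278. -278. -274. -276. -276. -278. -276. -278. -300.
 -274. -260. -289.] [ 88.  99.  91. 100.  92.  92.  98.  90.  87.  98.  87.  84. 102.  82.
  80.  81.  80.  75.  76.  74.  74.  72.  72.  87.  65.  49.  67.]
t 0.1 tcp [ 222.6 -529.6  213.7] shift units [10.28 -5.54  1.61] turn units [-0.02 -0.    2.14]
```

Request:
step_arm([
  [[0,0,0],[0,0,0.71],40],
  [[0,0,0],[0,0,0.71],40],
  [[0,0,0],[0,0,0.72],40],
  [[0.3,-0.24,0.1],[0,0,0],40],
  [[0.6,-0.48,0.1],[0,0,0],40],
  [[0.6,-0.48,0.1],[0,0,0],40],
  [[0.6,-0.48,0.1],[0,0,0],40],
  [[0.6,-0.48,0.1],[0,0,0],40],
  [[0.6,-0.48,0.1],[0,0,0],40],
  [[0.6,-0.48,0.1],[0,0,0],40],
  [[0.6,-0.48,0.1],[0,0,0],40],
  [[0.6,-0.48,0.1],[0,0,0],40],
  [[0.6,-0.48,0.1],[0,0,0],40],
  [[0.6,-0.48,0.1],[0,0,0],40],
  [[0.6,-0.48,0.1],[0,0,0],40],
  [[0.6,-0.48,0.1],[0,0,0],40],
  [[0.6,-0.48,0.1],[0,0,0],40],
  [[0.6,-0.48,0.1],[0,0,0],40],
  [[0.44,-0.36,0.1],[0,0,0],40],
])

```text
clock: 1.68
tool_pos: [519.6, -163.8, 149.8]
orientation: [-0.001, 0.994, 0.107, -0.0]
ft_force: [-0.4, -1.0, 0.0]
opening: 40.1
finger_force: 0.0
```

Request:
step_arm([
  [[-0.05,0.04,0.2],[0,0,0],40],
  [[0,0,0.5],[0,0,0],40],
  [[0,0,0.5],[0,0,0],40],
  [[0,0,0.5],[0,0,0],40],
  [[0,0,0.3],[0,0,0],40],
  [[0,0,0.2],[0,0,0],40],
  [[0,0,0],[0,0,0],40],
])

```text
clock: 2.27
tool_pos: [515.6, -168.4, 60.7]
orientation: [-0.001, 0.994, 0.105, -0.002]
ft_force: [-0.5, 0.7, -0.9]
opening: 40.3
finger_force: 0.0
```

```bash
python3 - <<'E'
from h import *
go([517,-167,61],Rt(12.1))
p,d=manip.capture("side"); cv2.imwrite("pics/s1.png",cv2.resize(p[170:280,180:330],None,fx=5,fy=5,interpolation=cv2.INTER_CUBIC))
E
```

```text
t 2.27 tcp [ 515.6 -168.4   60.7] shift units [ 0.04 -0.03 -0.01] turn units [-0.03  0.03  0.  ]
```

View pics/s1.png

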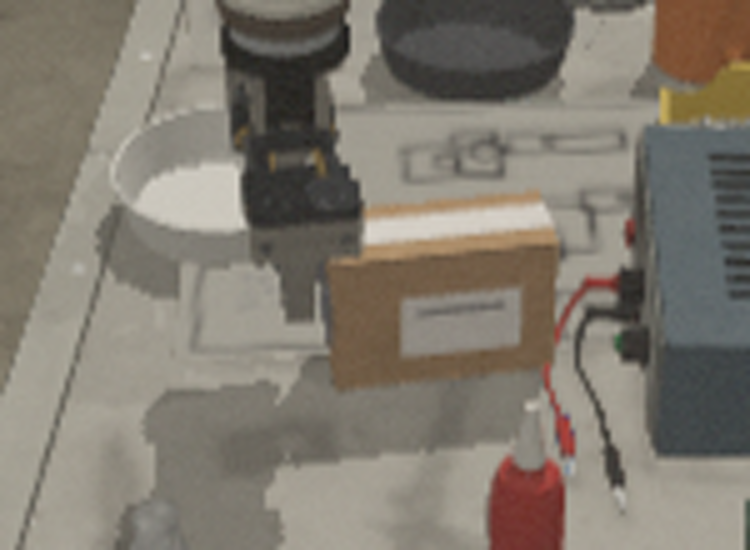

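The picture shows the finger at (300,290), just clear of the carton's end face at (330,320) and hiding the tab. I close here.

Request:
step_arm([
  [[0,0,0],[0,0,0],20],
  [[0,0,0],[0,0,0],12],
  [[0,0,0],[0,0,0],9],
  [[0,0,0],[0,0,0],5],
  [[0,0,0],[0,0,0],3],
  [[0,0,0],[0,0,0],3],
])

```text
clock: 2.82
tool_pos: [517.6, -169.0, 63.2]
orientation: [-0.0, 0.994, 0.105, 0.0]
ft_force: [-0.8, 1.6, 3.7]
opening: 8.9
finger_force: 30.0
```

Request:
step_arm([
  [[-0.08,0,0.03],[0,0,0],3],
  [[-0.07,0,0.03],[0,0,0],3],
  [[-0.07,0,0.04],[0,0,0],3],
  [[-0.07,0,0.04],[0,0,0],3],
  [[-0.07,0,0.05],[0,0,0],3],
  [[-0.06,0,0.05],[0,0,0],3],
  [[0,0,0],[0,0,0],3],
])

```text
clock: 3.4
tool_pos: [503.0, -173.2, 54.9]
orientation: [0.001, 0.994, 0.105, 0.003]
ft_force: [1.9, 3.7, 7.7]
opening: 8.8
finger_force: 30.0
```

```bash
python3 - <<'E'
from h import *
o,p,r=pose(); print(p,o["ft_force"],o["ft_torque"],o["opening"])
p,d=manip.capture("side"); cv2.imwrite("pics/s2.png",cv2.resize(p[170:280,180:330],None,fx=5,fy=5,interpolation=cv2.INTER_CUBIC))
S=pts("side",d).reshape(-1,3); Q=S[(np.hypot(S[:,0]-601,S[:,1]+148)<85)&(abs(S[:,2]-100)<12)]
ux=np.array([.9778,.2096]);A=Q[:,:2]@ux
for lo in range(480,640,20):
    k=(A>lo)&(A<lo+20); print(lo,k.sum(),np.median(Q[k,2]).round(1))
print(np.percentile(A,[1,99]))
E
```

```text
[ 502.99692926 -173.24341779   54.92494702] [1.89902194 3.68443423 7.70355561] [ 0.75011141 -0.67246262  0.08916344] 8.836166780846785
480 33 98.2
500 90 98.7
520 94 98.9
540 88 99.1
560 85 99.0
580 84 98.8
600 89 98.3
620 24 98.3
[492.65715739 624.7317428 ]
```

View pics/s2.png

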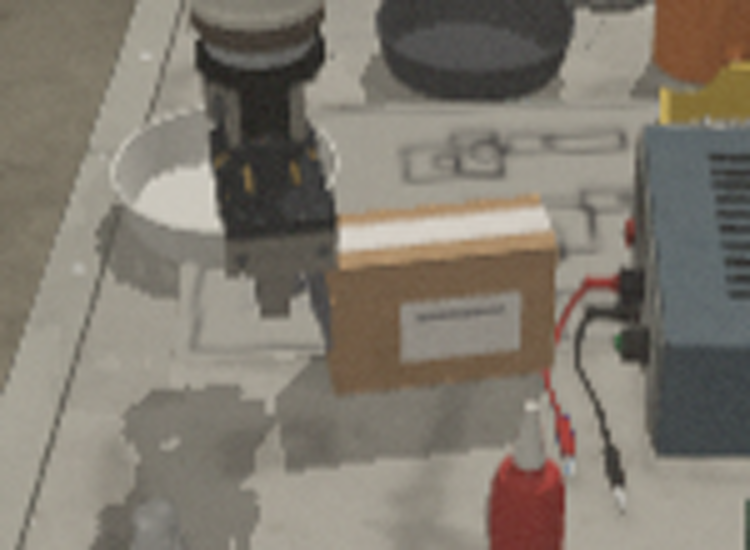

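The carton stands flat and has not moved (top at 98–99 mm all along). The grey spout wedge is opening at (318,295). I go on along the arc.

Request:
step_arm([
  [[-0.065,0,0.055],[0,0,0],3],
  [[-0.06,0,0.06],[0,0,0],3],
  [[-0.055,0,0.065],[0,0,0],3],
  [[-0.055,0,0.07],[0,0,0],3],
  [[-0.045,0,0.07],[0,0,0],3],
  [[-0.045,0,0.075],[0,0,0],3],
  [[-0.035,0,0.075],[0,0,0],3],
  [[-0.035,0,0.08],[0,0,0],3],
])

```text
clock: 4.12
tool_pos: [486.9, -176.8, 32.7]
orientation: [0.001, 0.994, 0.105, 0.002]
ft_force: [-2.1, 2.1, 10.4]
opening: 8.9
finger_force: 30.0
```

Request:
step_arm([
  [[-0.025,0,0.08],[0,0,0],3],
  [[-0.02,0,0.085],[0,0,0],3],
  [[-0.01,0,0.085],[0,0,0],3],
  [[-0.01,0,0.085],[0,0,0],3],
  [[0,0,0.08],[0,0,0],3],
  [[0,0,0.08],[0,0,0],3],
  [[0,0,0],[0,0,0],3],
  [[0,0,0],[0,0,0],3],
])

```text
clock: 4.78
tool_pos: [483.1, -177.5, 11.8]
orientation: [0.001, 0.994, 0.105, 0.0]
ft_force: [-3.0, -1.3, 4.2]
opening: 9.1
finger_force: 30.0
```

```bash
python3 - <<'E'
from h import *
o,p,r=pose(); print(p,o["ft_force"],o["ft_torque"],o["opening"],(r.as_matrix()[:,2]).round(3))
p,d=manip.capture("side"); cv2.imwrite("pics/s3.png",cv2.resize(p[170:280,180:330],None,fx=5,fy=5,interpolation=cv2.INTER_CUBIC))
S=pts("side",d).reshape(-1,3); Q=S[(np.hypot(S[:,0]-601,S[:,1]+148)<85)&(abs(S[:,2]-100)<12)]
ux=np.array([.9778,.2096]);A=Q[:,:2]@ux
for lo in range(480,640,40):
    k=(A>lo)&(A<lo+40); print(lo,k.sum(),np.median(Q[k,2]).round(1))
print(np.percentile(A,[1,99]))
E
```

```text
[ 483.06696956 -177.51577087   11.83050267] [-2.96757481 -1.33043379  4.15232067] [-0.10535804  0.15202515  0.04118931] 9.064539289726447 [ 0.001 -0.002 -1.   ]
480 159 98.9
520 181 98.8
560 178 98.7
600 109 99.0
[485.89318862 624.16376425]
```

View pics/s3.png

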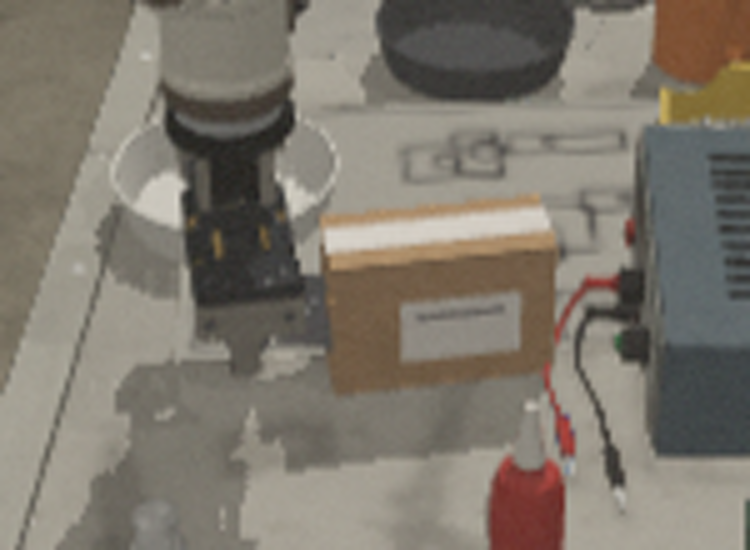

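The spout is right out: the trough shows at (313,310) and the carton is flat. The grip point puts the hinge angle at about 1.3 rad. I release, go up, and move over the carton.

Request:
step_arm([
  [[0,0,0],[0,0,0],15],
  [[0,0,0],[0,0,0],24],
  [[0,0,0],[0,0,0],24],
  [[0,0,-0.2],[0,0,0],24],
  [[0,0,-0.5],[0,0,0],24],
  [[0,0,-0.8],[0,0,0],24],
  [[0,0,-0.8],[0,0,0],40],
  [[0,0,-0.7],[0,0,0],91],
  [[0,0,-0.3],[0,0,0],91],
  [[0.4,0,0],[0,0,0],91],
  [[0.6,0,0],[0,0,0],91],
  [[0.6,0,0],[0,0,0],91],
  [[0.6,-0.04,0],[0,0,0],91],
  [[0.5,-0.03,0],[0,0,0],91],
  [[0.35,0,0],[0,0,0],91],
  [[0,0,0],[0,0,0],91],
  [[0,0,0],[0,0,0],91],
])

```text
clock: 6.25
tool_pos: [601.1, -147.9, 142.2]
orientation: [-0.0, 0.994, 0.106, -0.001]
ft_force: [-0.0, 0.7, 0.8]
opening: 90.7
finger_force: 0.0
```

```bash
python3 - <<'E'
from h import *
go([601,-148.5,43],Rt(12.1))
o,_,_=pose(); print(o["joint_positions"].round(2))
p,d=manip.capture("side"); cv2.imwrite("pics/s4.png",cv2.resize(p[170:280,180:330],None,fx=5,fy=5,interpolation=cv2.INTER_CUBIC))
S=pts("side",d); f=S[:,:,:].reshape(-1,3); q=f[(f[:,2]>25)&(f[:,2]<60)&(np.hypot(f[:,0]-500,f[:,1]+172)<45)]
ux=np.array([.9778,.2096]);A=q[:,:2]@ux
for lo in range(430,490,8):
    k=(A>lo)&(A<lo+8); print(lo,k.sum(),np.percentile(q[k,2],[5,50,95]).round(1) if k.sum() else "")
E
```

```text
t 6.25 tcp [ 601.1 -147.9  142.2] shift units [-0.    0.02  2.48] turn units [-0.01  0.02  0.01]
[-0.44  0.33  1.54 -0.    1.27  0.92]
430 20 [28.  44.7 52.2]
438 21 [27.1 39.8 48.4]
446 17 [29.7 44.6 46.9]
454 34 [42.7 47.8 58. ]
462 29 [40.4 47.1 55.7]
470 40 [37.3 46.2 57.7]
478 36 [32.2 41.5 56.2]
486 16 [31.2 40.9 56. ]
```

View pics/s4.png

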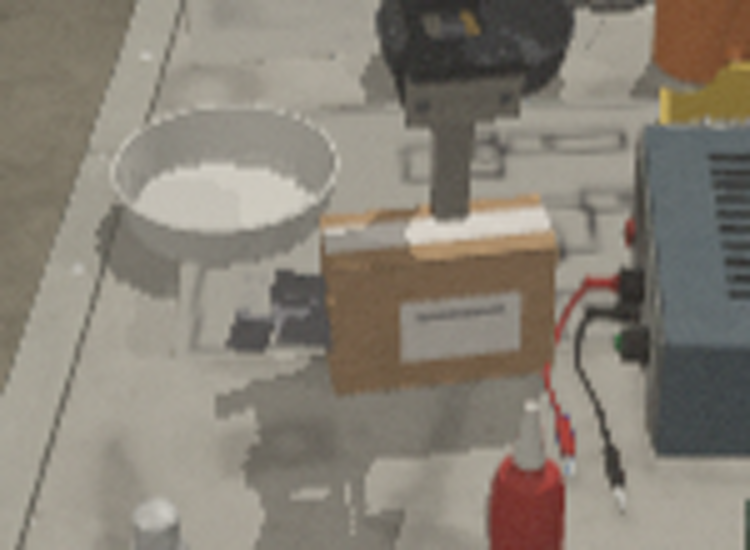

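The spout stays out, with its trough at (300,305) and tab at (250,330). The gripper is centred over the carton top at (450,220). I lower and grip.

Request:
step_arm([
  [[0,0.02,0.3],[0,0,0],91],
  [[0,0,0.5],[0,0,0],91],
  [[0,0,0.5],[0,0,0],91],
  [[0,0,0.5],[0,0,0],91],
  [[0,0,0.4],[0,0,0],91],
  [[0,0,0.25],[0,0,0],91],
  [[0,0,0],[0,0,0],80],
  [[0,0,0],[0,0,0],70],
  [[0,0,0],[0,0,0],62],
  [[0,0,0],[0,0,0],56],
  [[0,0,0],[0,0,0],50],
  [[0,0,0],[0,0,0],50],
  [[0,0,0],[0,0,0],50],
  [[0,0,0],[0,0,0],50],
])

```text
clock: 7.47
tool_pos: [602.7, -149.9, 46.5]
orientation: [0.001, 0.994, 0.105, 0.001]
ft_force: [0.4, -1.9, 4.4]
opening: 55.8
finger_force: 30.0
```

Request:
step_arm([
  [[0,0,-0.1],[0,0,0],50],
  [[0,0,-0.3],[0,0,0],50],
  [[0,0,-0.45],[0,0,0],50],
  [[0,0,-0.5],[0,0,0],50],
  [[0,0,-0.5],[0,0,0],50],
  [[0,0,-0.5],[0,0,0],50],
  [[0,0,-0.4],[0,0,0],50],
  [[0,0,-0.25],[0,0,0],50],
  [[0,0,-0.1],[0,0,0],50],
  [[0,0,0],[0,0,0],50],
])

```text
clock: 8.3
tool_pos: [601.8, -148.9, 169.8]
orientation: [0.0, 0.994, 0.105, 0.0]
ft_force: [1.1, -0.8, -2.6]
opening: 55.9
finger_force: 30.0
```

Request:
step_arm([
  [[0.06,-0.12,0],[0,0,0],50],
  [[0.14,-0.28,0],[0,0,0],50],
  [[0.24,-0.48,0],[0,0,0],50],
  [[0.25,-0.5,0],[0,0,0],50],
  [[0.25,-0.5,0],[0,0,0],50],
  [[0.25,-0.5,0],[0,0,0],50],
  [[0.25,-0.5,0],[0,0,0],50],
  [[0.25,-0.5,0],[0,0,0],50],
  [[0.25,-0.5,0],[0,0,0],50],
  [[0.25,-0.5,0],[0,0,0],50],
  [[0.25,-0.5,0],[0,0,0],50],
  [[0.25,-0.5,0],[0,0,0],50],
  [[0.25,-0.5,0],[0,0,0],50],
  [[0.25,-0.5,0],[0,0,0],50],
  [[0.25,-0.5,0],[0,0,0],50],
  [[0.25,-0.5,0],[0,0,0],50],
  [[0.25,-0.5,0],[0,0,0],50],
  [[0.25,-0.5,0],[0,0,0],50],
  [[0.2,-0.4,0],[0,0,0],50],
  [[0.1,-0.1,0],[0,0,0],50],
])

```text
clock: 9.97
tool_pos: [701.4, 240.2, 167.1]
orientation: [-0.001, 0.994, 0.107, -0.001]
ft_force: [-0.2, 0.6, -3.1]
opening: 55.8
finger_force: 30.0
```

```bash
python3 - <<'E'
from h import *
go([704,235,150],Rt(12.1))
o,_,_=pose(); print(o["joint_positions"].round(2),o["ft_force"],o["opening"])
p,d=manip.capture("side"); cv2.imwrite("pics/s5.png",cv2.resize(p[90:250,170:370],None,fx=4,fy=3.7,interpolation=cv2.INTER_CUBIC))
E
```

```text
t 9.97 tcp [701.4 240.2 167.1] shift units [0.04 0.14 0.43] turn units [-0.02  0.03  0.04]
[0.17 0.62 1.09 0.   1.43 1.52] [-0.16396619  0.6389737  -3.09921469] 55.800443422436274
```

View pics/s5.png

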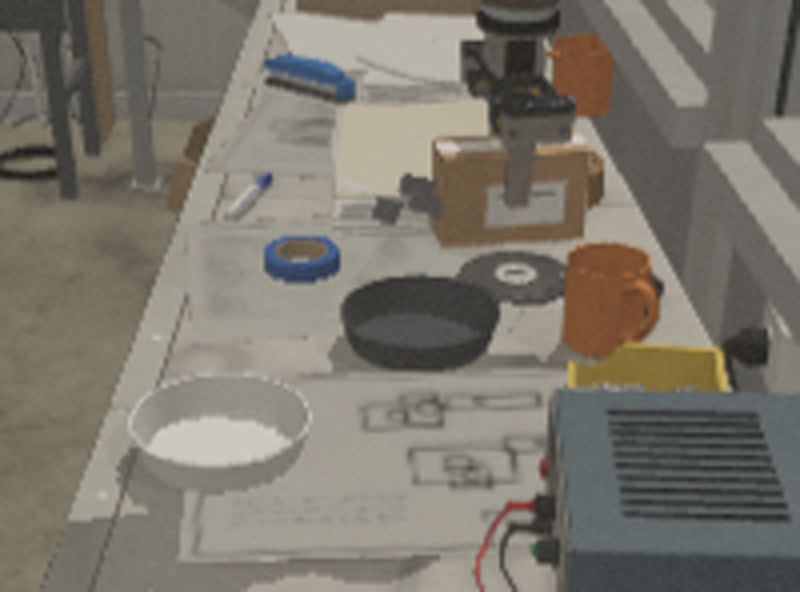

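The carton is held upright at (510,190) with its spout towards the robot, behind and above the dark dish (420,320) and clear of the mug (605,300). I tilt 20° first, lower, then go on to about 43°.

Request:
step_arm([
  [[0,0.07,0],[0,0.4,0],50],
  [[0,0.07,0],[0,0.7,0],50],
  [[0,0,0],[0,0.8,0],50],
  [[0,0,0],[0,0.8,0],50],
  [[0,0,0],[0,0.8,0],50],
  [[0,0,0],[0,0.5,0],50],
  [[-0.07,0,0.19],[0,0,0],50],
  [[-0.07,0,0.19],[0,0,0],50],
  [[-0.06,0,0.15],[0,0,0],50],
  [[0,0,0],[0,0,0],50],
])

```text
clock: 10.85
tool_pos: [702.6, 229.8, 143.1]
orientation: [-0.018, 0.98, 0.104, 0.17]
ft_force: [-0.2, -0.7, -3.6]
opening: 55.9
finger_force: 30.0
```

```bash
python3 - <<'E'
from h import *
go([704,235,144],Rt(12.1,42))
o,_,_=pose(); print(o["joint_positions"].round(2),o["ft_force"],o["opening"])
E
```

```text
t 10.85 tcp [702.6 229.8 143.1] shift units [ 0.07 -0.12  0.  ] turn units [ 0.    4.46 -0.01]
[0.14 0.38 1.51 0.03 0.91 1.49] [-0.23113972 -0.70101665 -3.57018145] 55.87063802120465
```

Request:
step_arm([
  [[0,-0.05,0],[0,0.5,0],50],
  [[0,-0.05,0],[0,0.7,0],50],
  [[0,0,0],[0,0.8,0],50],
  [[0,0,0],[0,0.8,0],50],
  [[0,0,0],[0,0.8,0],50],
  [[0,0,0],[0,0.6,0],50],
  [[0,0,0],[0,0.4,0],50],
  [[0,0,0],[0,0,0],50],
  [[0,0,0],[0,0,0],50],
  [[0,0,0],[0,0,0],50],
  [[0,0,0],[0,0,0],50],
  [[0,0,0],[0,0,0],50],
  [[0,0,0],[0,0,0],50],
  [[0,0,0],[0,0,0],50],
  [[0,0,0],[0,0,0],50],
  [[0,0,0],[0,0,0],50],
  [[0,0,0],[0,0,0],50],
  [[0,0,0],[0,0,0],50],
  [[0,0,0],[0,0,0],50],
  [[0,0,0],[0,0,0],50],
])

```text
clock: 12.52
tool_pos: [703.0, 234.3, 146.5]
orientation: [-0.039, 0.925, 0.098, 0.364]
ft_force: [0.1, -0.5, -3.1]
opening: 55.7
finger_force: 30.0
```

Request:
step_arm([
  [[0,0,0],[0,0,0],50],
  [[0,0,0],[0,0,0],50],
  [[0,0,0],[0,0,0],50],
  [[0,0,0],[0,0,0],50],
  [[0,0,0],[0,0,0],50],
  [[0,0,0],[0,0,0],50],
  [[0,0,0],[0,0,0],50],
  [[0,0,0],[0,0,0],50],
  [[0,0,0],[0,0,0],50],
  [[0,0,0],[0,0,0],50],
])

```text
clock: 13.35
tool_pos: [703.0, 234.3, 146.6]
orientation: [-0.039, 0.925, 0.098, 0.364]
ft_force: [0.4, 0.1, -2.1]
opening: 55.9
finger_force: 30.0
```

```bash
python3 - <<'E'
from h import *
go([704,235,144],Rt(12.1,42))
o,_,_=pose(); print(o["ft_force"],o["opening"])
a,d=manip.capture("side"); np.savez("pics/pour.npz",p=a,d=d)
b,e=manip.capture("top")
x=cv2.resize(a[110:210,210:350],(700,500),interpolation=cv2.INTER_CUBIC)
cv2.imwrite("pics/s6.png",x)
u,v=proj("top",[617,216,10]).astype(int); cv2.imwrite("pics/t6.png",cv2.resize(b[v-45:v+45,u-60:u+60],(720,540),interpolation=cv2.INTER_CUBIC))
E
```

```text
t 13.35 tcp [703.  234.3 146.6] shift units [-0.02 -0.01  0.07] turn units [ 0.  -0.2 -0. ]
[ 0.43790275  0.12775552 -2.06265294] 55.878716917935286
```

View pics/s6.png

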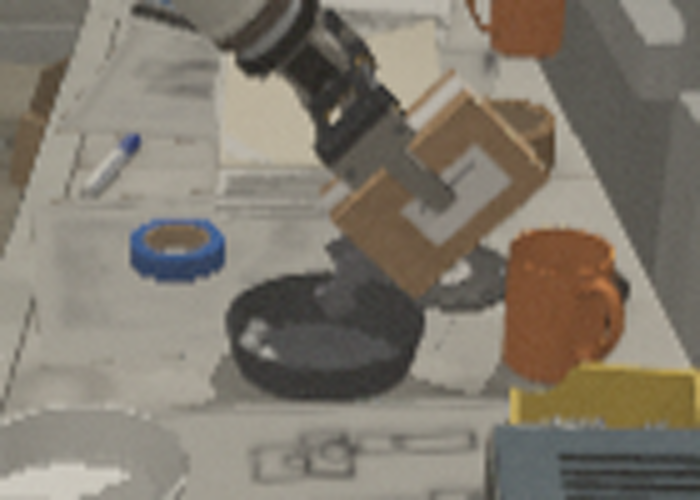

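The carton is tilted over the dish with its lip at (350,290) above the dish interior. Shiny balls have gathered at the dish's left side, at (258,340). The wrist load fell by about the weight of four balls. I tip a little further to be sure and count the balls numerically.

Request:
step_arm([
  [[0,0,0],[0,0.5,0],50],
  [[0,0,0],[0,0.5,0],50],
  [[0,0,0],[0,0.5,0],50],
  [[0,0,0],[0,0,0],50],
  [[0,0,0],[0,0,0],50],
  [[0,0,0],[0,0,0],50],
  [[0,0,0],[0,0,0],50],
  [[0,0,0],[0,0,0],50],
  [[0,0,0],[0,0,0],50],
  [[0,0,0],[0,0,0],50],
  [[0,0,0],[0,0,0],50],
  [[0,0,0],[0,0,0],50],
  [[0,0,0],[0,0,0],50],
  [[0,0,0],[0,0,0],50],
  [[0,0,0],[0,0,0],50],
])

```text
clock: 14.7
tool_pos: [704.6, 231.5, 154.5]
orientation: [-0.048, 0.903, 0.097, 0.416]
ft_force: [0.1, 0.6, -2.5]
opening: 55.6
finger_force: 30.0
```

```bash
cat > balls.py <<'E'
from h import *
def run():
    for n in("side","top"):
        p,d=manip.capture(n); z=np.load(f"pics/{n}0.npz"); W=pts(n,d)
        f,cx,cy,V=cal(n); c=V[:3,:3]@np.array([617,216,13])+V[:3,3]; px=f*18/c[2]
        g=p.astype(int).max(2); g0=z["p"].astype(int).max(2)
        ang=np.linspace(0,2*np.pi,40); poly=np.array([proj(n,[617+72*np.cos(a),216+72*np.sin(a),13]) for a in ang]).astype(np.int32)
        M=np.zeros((384,512),np.uint8); cv2.fillPoly(M,[poly],1)
        B=((g-g0>25)&(M>0)).astype(np.uint8); k,l,st,ce=cv2.connectedComponentsWithStats(B)
        print(n,"ball px dia",round(px,1),"area",round(np.pi*px*px/4,1))
        for i in range(1,k):
            if st[i,4]>3: print("  blob",ce[i].round(1),"area",st[i,4],"bbox",st[i,2:4],"world",np.nanmedian(W[l==i],0).round())
        m=M>0; u,v=proj(n,[617,216,13]).astype(int)
        ys,xs=np.where(B); 
        if len(ys):
            print((g-g0)[ys.min()-2:ys.max()+3,xs.min()-2:xs.max()+3] if (xs.max()-xs.min())<26 else "")
E
python3 -c "
from balls import *
run(); o,p,r=pose(); print(o['ft_force'],o['clock'])"
```

```text
side ball px dia 4.5 area 15.9
  blob [260.9 177.4] area 31 bbox [7 8] world [564. 225.  17.]
[[  1   3  -2   1   1  -4  -4  -2  -2  -8  -5  -4  -4  -2  -1  -1  -3  -7
   -4  -4   2  17  17]
 [  6   1  -3 -10  -3  -5  -4  -2  -4  -3  -6  -7 -12  -1  -2  -7  -8  -8
   -4  -3  18  34  22]
 [  1  -3  -3   1  -2  -3   0  -1   1  -6   0  -4  -7  -6   0  -4  -3  -3
   -7   2  27  17  13]
 [ -2  -2  -1  -1  -9  -6  -2  -3  -8  -4  -1  -8  -8  -8  -1  -5  -2  -5
   -1  -3  10  15  14]
 [ -3  -1  -3  -5   1   3  -5   2   0  -4 -14   1  -6  -2  -9  -5  -4  -3
   -3  -1  -1  11  16]
 [ -2  -2  -2  -3  -8  -4  -3  -3 -11  -6  -4  -4  -3  -6  -4  -5  -1  -6
   -1   0  -4  -2   8]
 [ -3  -8  -6  -4  13  17   5  -2  -3  -9   2  -2  -1  -6  -2  -5  -5  -6
   -1  -4  -5   1   5]
 [  3  -6  -1  11  59  61  46  16  -3  -3  -3  -6  -4  -7  -6  -5  -3  -4
   -4  -6  -4  -6  -4]
 [ -5   2  -3  34  71  75  70  28  -3  -4  -3  -4  -4  -4  -7  -4  -1  -7
   -3  -2  -5  -8  -5]
 [  1  -1  18  53  70  51  37  12  -5  -3   1  -1  -3  -8  -3  -4  -4  -4
   -7  -3  -5  -6  -2]
 [  3   6  54  86  78  35  16   1  -2  -5  -4  -3  -3  -3  -2  -2  -4  -1
   -2  -3  -2  -3  -5]
 [ -2  -2  56  65  58  37  -5  -5   0  -2  -8  -5  -3  -3  -4  -3  -3  -5
   -3  -5   0  -4  -7]
 [ -1  -3  11  32  31  28  31  50  17  -2  -4  -3  -5  -3  -6  -2   3   0
   -1   2  -2  -2  -3]
 [  4   2   1  -1  10  23  68  92  51  10  -2   0  -5  -2  -2   2   5   2
   -1  -1  -9  -1  -2]
 [  2  -1  -5   3  -3  -6  34  46  45  17  -1  -2   4   3   7   0   0  -4
    6   4   4   3   3]
 [  0   3   4  -5  -3  -3  -3  -5  -4  -4   1  -2  -3  -2  -5  -2  -3   2
    2   2   0   0   3]
 [  0   1  -1  -4   1   1   1   5   2  -2   0  -5 -11  -5  -6  -7   2  -3
    2   1  -3  -2  -2]]
top ball px dia 4.9 area 19.1
  blob [195.3 180.1] area 622 bbox [34 39] world [547. 189. 329.]
  blob [201.5 162.5] area 12 bbox [4 4] world [636. 194. 157.]

[-0.01658259 -0.372573   -2.95263226] 14.8
```

Request:
step_arm([
  [[0.2,0,-0.16],[0,0,0],50],
  [[0.2,0,-0.17],[0,0,0],50],
  [[0,0,0],[0,-0.5,0],50],
  [[0,0,0],[0,-0.8,0],50],
  [[0,0,0],[0,-0.8,0],50],
  [[0,0,0],[0,-0.8,0],50],
  [[0,0,0],[0,-0.8,0],50],
  [[0,0,0],[0,-0.8,0],50],
  [[0,0,0],[0,-0.8,0],50],
  [[0,0,0],[0,-0.8,0],50],
  [[0,0,0],[0,-0.8,0],50],
  [[0,0,0],[0,-0.8,0],50],
  [[0,0,0],[0,-0.8,0],50],
  [[0,0,0],[0,-0.8,0],50],
  [[0,0,0],[0,-0.5,0],50],
  [[0,0,0],[0,0,0],50],
  [[0,0,0],[0,0,0],50],
])

```text
clock: 16.22
tool_pos: [705.6, 231.6, 174.7]
orientation: [-0.003, 0.994, 0.109, 0.005]
ft_force: [0.1, 0.3, -2.3]
opening: 55.8
finger_force: 30.0
```

```bash
python3 -c "
from h import *
go([660,30,165],Rt(12.1))"
```

```text
t 16.22 tcp [705.6 231.6 174.7] shift units [-2.2   4.68  0.19] turn units [-0.07 -0.13  0.07]
```

Request:
step_arm([
  [[-0.08,0.16,0],[0,-0.13,0],50],
  [[-0.18,0.38,0],[0,0,0],50],
  [[-0.2,0.42,0],[0,0,0],50],
  [[-0.2,0.42,0],[0,0,0],50],
  [[-0.2,0.42,0],[0,0,0],50],
  [[-0.2,0.42,0],[0,0,0],50],
  [[-0.2,0.42,0],[0,0,0],50],
  [[-0.2,0.42,0],[0,0,0],50],
  [[-0.2,0.42,0],[0,0,0],50],
  [[-0.2,0.42,0],[0,0,0],50],
  [[-0.2,0.42,0],[0,0,0],50],
  [[-0.14,0.36,0],[0,0,0],50],
  [[0,0,0],[0,0,0],50],
  [[0,0,0],[0,0,0],50],
])

```text
clock: 17.38
tool_pos: [659.2, 29.0, 174.6]
orientation: [-0.003, 0.994, 0.108, -0.001]
ft_force: [-0.6, 0.7, -2.3]
opening: 55.9
finger_force: 30.0
```

```bash
python3 -c "
from balls import *
go([660,30,50],Rt(12.1)); run(); o,p,r=pose(); print(o['ft_force'],o['clock'])"
```

```text
t 17.38 tcp [659.2  29.  174.6] shift units [ 0.03 -0.    3.11] turn units [-0.07  0.01  0.06]
side ball px dia 4.5 area 15.9
  blob [278.6 176. ] area 264 bbox [27 16] world [635.  -7. 155.]
  blob [261.  176.9] area 35 bbox [7 9] world [565. 210.  17.]

top ball px dia 4.9 area 19.1
  blob [214.9 179.5] area 171 bbox [17 28] world [531. 103. 552.]
  blob [194.1 190.7] area 24 bbox [5 6] world [563. 240.  16.]
  blob [200.8 192.1] area 21 bbox [5 5] world [558. 216.  15.]

[-1.06786984  0.131797   -2.07399778] 17.4833
```

Request:
step_arm([
  [[0.1,0,0.2],[0,0,0],50],
  [[0.15,0,0.4],[0,0,0],50],
  [[0,0,0.5],[0,0,0],50],
  [[0,0,0.5],[0,0,0],50],
  [[0,0,0.5],[0,0,0],50],
  [[0,0,0.4],[0,0,0],50],
  [[0,0,0.25],[0,0,0],50],
  [[0,0,0.15],[0,0,0],50],
  [[0,0,0.1],[0,0,0],50],
  [[0,0,0],[0,0,0],50],
  [[0,0,0],[0,0,0],50],
])

```text
clock: 18.4
tool_pos: [669.6, 32.5, 55.2]
orientation: [-0.003, 0.994, 0.109, -0.0]
ft_force: [0.1, 0.4, -3.2]
opening: 56.2
finger_force: 30.0
```

Request:
step_arm([
  [[0,0,0.05],[0,0,0],50],
  [[0,0,0.03],[0,0,0],50],
  [[0,0,0.03],[0,0,0],50],
  [[0,0,0],[0,0,0],50],
])

```text
clock: 18.73
tool_pos: [668.8, 32.4, 49.9]
orientation: [-0.003, 0.994, 0.109, -0.001]
ft_force: [-0.2, 0.3, -2.8]
opening: 55.6
finger_force: 30.0
```

```bash
python3 - <<'E'
from h import *
o,p,r=pose(); print(p,o["ft_force"],Ro.as_matrix(r)[:,2].round(3))
a,d=manip.capture("side"); np.savez("pics/set.npz",p=a,d=d); S=pts("side",d).reshape(-1,3)
Q=S[(np.hypot(S[:,0]-670,S[:,1]-30)<85)&(abs(S[:,2]-100)<12)]; ux=np.array([.9778,.2096]);A=Q[:,:2]@ux
for lo in range(590,740,20):
    k=(A>lo)&(A<lo+20)
    if k.sum()>5: print(lo,k.sum(),np.median(Q[k,2]).round(1))
E
```

```text
[668.84882376  32.44562302  49.90179261] [-0.23749987  0.31464555 -2.7696991 ] [-0.003  0.005 -1.   ]
590 71 102.0
610 67 101.5
630 59 101.2
650 27 99.8
670 12 92.5
690 16 94.9
710 45 101.1
```

Request:
step_arm([
  [[0,0,0.04],[0,0,0],50],
  [[0,0,0.03],[0,0,0],50],
  [[0,0,0],[0,0,0],50],
])

```text
clock: 19.03
tool_pos: [668.8, 32.5, 46.8]
orientation: [-0.003, 0.994, 0.109, -0.001]
ft_force: [-0.5, -0.5, -2.6]
opening: 55.6
finger_force: 30.0
```

Request:
step_arm([
  [[0,0,0.02],[0,0,0],50],
  [[0,0,0],[0,0,0],50],
])

```text
clock: 19.2
tool_pos: [669.0, 32.4, 46.8]
orientation: [-0.003, 0.994, 0.109, -0.001]
ft_force: [-1.9, -0.4, 1.1]
opening: 56.1
finger_force: 30.0
```

Request:
step_arm([
  [[0,0,0],[0,0,0],62],
  [[0,0,0],[0,0,0],72],
  [[0,0,0],[0,0,0],85],
  [[0,0,0],[0,0,0],91],
  [[0,0,-0.2],[0,0,0],91],
  [[0,0,-0.5],[0,0,0],91],
  [[0,0,-0.7],[0,0,0],91],
  [[0,0,-0.7],[0,0,0],91],
  [[0,0,-0.7],[0,0,0],91],
  [[0,0,-0.7],[0,0,0],91],
  [[-0.3,0.5,-0.3],[0,0,0],91],
  [[-0.4,0.8,0],[0,0,0],91],
  [[-0.4,0.8,0],[0,0,0],91],
  [[-0.4,0.8,0],[0,0,0],91],
  [[-0.4,0.8,0],[0,0,0],91],
  [[-0.4,0.8,0],[0,0,0],91],
  [[-0.2,0.4,0],[0,0,0],91],
  [[0,0,0],[0,0,0],91],
])

```text
clock: 20.7
tool_pos: [613.0, -185.4, 198.1]
orientation: [-0.002, 0.994, 0.106, -0.001]
ft_force: [0.1, 0.1, -1.0]
opening: 91.1
finger_force: 0.0
```

```bash
python3 - <<'E'
from balls import *
run()
n="top"; p,d=manip.capture(n); W=pts(n,d).reshape(-1,3)
q=W[(W[:,2]>30)&(W[:,2]<45)&(np.hypot(W[:,0]-617,W[:,1]-216)<100)][:,:2]; print("dish",cv2.minEnclosingCircle(q.astype(np.float32)))
q=W[(abs(W[:,2]-100)<4)&(np.hypot(W[:,0]-670,W[:,1]-32)<90)]; print("carton",cv2.minAreaRect(q[:,:2].astype(np.float32)),np.percentile(q[:,2],[5,50,95]))
q=W[(W[:,2]>10)&(W[:,2]<40)&(np.hypot(W[:,0]-485,W[:,1]-378)<70)][:,:2]; print("tape",cv2.minEnclosingCircle(q.astype(np.float32))[0])
a,e=manip.capture("side"); np.savez("pics/end.npz",p=a,d=e); S=pts("side",e).reshape(-1,3)
ux=np.array([.9778,.2096]);uy=np.array([-.2096,.9778]); c=np.array([669,32.4]); A=(S[:,:2]-c)@ux; B=(S[:,:2]-c)@uy
for lo in range(-136,-70,8):
    k=(A>lo)&(A<lo+8)&(abs(B)<28)&(S[:,2]>12); print(lo,k.sum(),np.percentile(S[k,2],[5,50,95]).round() if k.sum() else "")
E
```

```text
side ball px dia 4.5 area 15.9
  blob [260.6 177.2] area 28 bbox [6 8] world [563. 225.  16.]
  blob [286.8 175.7] area 14 bbox [7 5] world [ 655. -273.  313.]
  blob [279.6 184.9] area 94 bbox [26  9] world [ 639. -247.  261.]
  blob [266.4 183.6] area 5 bbox [4 2] world [ 603. -277.  289.]

top ball px dia 4.9 area 19.1
  blob [209.1 187.9] area 44 bbox [11  5] world [573. 186.  19.]
  blob [194.1 190.7] area 24 bbox [5 6] world [563. 240.  17.]
  blob [200.7 192.1] area 20 bbox [5 5] world [558. 216.  18.]
[[ -2  -1   0   0  -1   0  -1   0   0   1   0  -1   0   1  -1  -1  -2  -1
   -2   0  -1  -1  -1   0   0   0   0]
 [  0   0   0  -1   0   0   0   1   0   0   0   0  -1   0   0   0   6   7
    3  -1   3  19  19  10   0  -2   0]
 [  0  -1   1  -1  -1  -1  -1  -1   1   0   1   0  -1  -2   4  29  63  58
   35   9  33  73  70  47  10  -7  -1]
 [  0  -1  -2  -1   0   1   0  -2  -1   1   0   0   0  -1  19  74 117 100
   67  35  67 115 108  79  29 -14  -7]
 [  0  -2   0  10  29  34   8  -3   0  -2  -2   0  -1  -1  29  87 121 106
   75  45  69 113 107  80  38 -10  -7]
 [ -1   0  17  58  8
[... 636 characters left out ...]
   0   1  -1   0  -1]
 [ -1  -1  -2  -2  -3   0  -2  -2  -1   3  18  23  11  -1  -1   0   1   0
    0  -1   0   0  -1   0  -1  -1   0]
 [ -1  -1   0   0   0  -1   0  -1  -1  -2  -1   0  -1  -1  -2  -1   0   0
    0   0   0   0   0   0   0  -1   0]]
dish ((617.5762329101562, 214.34800720214844), 80.05787658691406)
carton ((669.9619140625, 8.598915100097656), (141.45851135253906, 104.75398254394531), 10.440130233764648) [ 96.63774875 100.04359024 103.35325886]
tape (492.2884521484375, 371.8575439453125)
-136 11 [24. 34. 47.]
-128 14 [23. 38. 48.]
-120 20 [20. 35. 47.]
-112 18 [22. 42. 48.]
-104 30 [41. 47. 62.]
-96 21 [39. 45. 58.]
-88 26 [36. 47. 57.]
-80 43 [17. 47. 88.]
-72 43 [19. 62. 99.]
```

All four balls show as separate peaks in the dish. The dish has moved by less than 2 mm. The carton stands flat with its top at 100 mm and its spout out, and the gripper is clear.

```bash
python3 -c "
from station import manip
print(manip.close_job())"
```

```text
the job is handed in; nothing more can be done
None
```

The job is handed in at about 21 s: all four balls are in the dark steel dish, and the carton stands upright next to it with its spout right out; the hand-in gave no verdict.

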